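# Sort bone pieces into their specimen trays

## Task

Sort the four loose fossil pieces into the three card trays: each tray already has a sample glued in it (a long rib, a blocky vertebra, a short toe bone), and every loose piece goes in the tray whose sample is of its kind, so both toe bones go in the same tray. Each must lie flat on the tray floor, the same way up as it lay on the desk, not on top of the sample, the rim or another piece. They are brittle: set them down, do not drop them, and leave the tape roll, the putty tin and the glue bottle where they are.

Things in the scene. Friction and masses are not known exactly. Their poses are not given: they have to be found in the camera images.
- rib_tray: Fixed open card tray, with the long thin rib. Outer 140 (x) x 130 (y) x 20 mm high; walls 2.5 mm, floor top 2.5 mm above its underside. Origin: centre of its underside, z up; x runs from the wall with a blank label to the wall by the sample. Sample: rib piece (22 x 103 x 16 mm), glued down, long side along y, centred, spanning x = 39 to 61 mm, top at z = 18 mm.
- vertebra_tray: Fixed open card tray, with the big blocky vertebra. Outer 140 (x) x 130 (y) x 20 mm high; walls 2.5 mm, floor top 2.5 mm above its underside. Origin: centre of its underside, z up; x runs from the wall with a blank label to the wall by the sample. Sample: vertebra (50 x 53 x 27 mm), glued down, long side along y, centred, spanning x = 13 to 63 mm, top at z = 29 mm.
- phalanx_tray: Fixed open card tray, with the short slim toe bone. Outer 140 (x) x 130 (y) x 20 mm high; walls 2.5 mm, floor top 2.5 mm above its underside. Origin: centre of its underside, z up; x runs from the wall with a blank label to the wall by the sample. Sample: toe bone (21 x 51 x 16 mm), glued down, long side along y, centred, spanning x = 40 to 60 mm, top at z = 18 mm.
- rib: Loose fossil rib, brown, 22 mm (its x) x 103 mm (its y) x 16 mm high, about 18 g, lying on the desk. Origin at the centre of its underside, z up. A long thin rod; grasp across x at its middle. It belongs with the rib sample in rib_tray.
- backbone: Loose fossil vertebra, brown, 50 mm (its x) x 53 mm (its y) x 27 mm high, about 27 g, lying on the desk. Origin at the centre of its underside, z up. A chunky block with rounded sides; grasp across x or y at its middle. It belongs with the vertebra sample in vertebra_tray.
- toe_a: Loose fossil toe bone, brown, 21 mm (its x) x 51 mm (its y) x 16 mm high, about 14 g, lying on the desk. Origin at the centre of its underside, z up. A short slim rod, slightly waisted, half as long as the rib; grasp across x at its middle. It belongs with the toe bone sample in phalanx_tray.
- toe_b: Loose fossil toe bone, brown, 21 mm (its x) x 51 mm (its y) x 16 mm high, about 14 g, lying on the desk. Origin at the centre of its underside, z up. Alike toe_a in every way; grasp across x at its middle. It belongs with the toe bone sample in phalanx_tray, beside toe_a.
- tape: Loose roll of masking tape lying flat, 84 mm across, 19 mm high; leave it alone. Origin at the centre of its underside.
- tin: Loose round putty tin with a lid, 62 mm across, 26 mm high; leave it alone. Origin at the centre of its underside.
- glue: Loose standing glue bottle, 45 mm across, 121 mm high, beside a fixed clamp stand (412 mm high rod at world x 0.35, y 0.10 m: keep the arm off it); leave it alone. Origin at the centre of its underside.

How it is judged:
At the end, for the whole second after the job is handed in: Every piece is at rest with its origin inside the tray of its kind (tray frame: x from -65 to +50 mm, y within 60 mm of the middle), its underside less than 9 mm above the tray's underside (so on the floor, which is at 2.5 mm), and tilted less than 0.25 rad from the way it lay (x of rib in the frame of rib_tray between -0.065 and 0.05 m and y of rib in the frame of rib_tray between -0.06 and 0.06 m and z of rib in the frame of rib_tray below 0.009 m and angle between each of rib, backbone, toe_a, toe_b's own z axis and vertical below 0.25 rad and linear speed of each of rib, backbone, toe_a, toe_b below 0.02 m/s and x of backbone in the frame of vertebra_tray between -0.065 and 0.05 m and y of backbone in the frame of vertebra_tray between -0.06 and 0.06 m and z of backbone in the frame of vertebra_tray below 0.009 m and x of toe_a in the frame of phalanx_tray between -0.065 and 0.05 m and y of toe_a in the frame of phalanx_tray between -0.06 and 0.06 m and z of each of toe_a, toe_b in the frame of phalanx_tray below 0.009 m and x of toe_b in the frame of phalanx_tray between -0.065 and 0.05 m and y of toe_b in the frame of phalanx_tray between -0.06 and 0.06 m); the robot touches nothing.
It fails at once if a piece is dropped or thrown: it moves faster than 0.75 m/s (a free fall of about 3 cm) while the fingers do not touch it ((linear speed of rib above 0.75 m/s and contact force between rib and the fingers below 0.001 N) or (linear speed of backbone above 0.75 m/s and contact force between backbone and the fingers below 0.001 N) or (linear speed of toe_a above 0.75 m/s and contact force between toe_a and the fingers below 0.001 N) or (linear speed of toe_b above 0.75 m/s and contact force between toe_b and the fingers below 0.001 N)).
It fails at once if the tape roll, the putty tin or the glue bottle is shifted by more than 25 mm or knocked over (distance of any of tape, tin, glue from where it was at the start of the episode above 0.025 m or angle between any of tape, tin, glue's own z axis and vertical above 0.5 rad).
It also fails if it takes over 96 s, if anything falls off the work surface, if the arm or the gripper's body presses on something with over 40 N, if the wrist force passes 120 N, or if a joint passes its speed limit or range.

## Robot

A 6-joint arm with a two-finger parallel gripper is mounted at the origin on a cart in front of the work surface, level with it; the furniture and walls round the work are solid. World frame = base frame: x ahead of the robot, y to its left, z up, the work surface at z = 0. Lengths are in m, angles in rad, forces in N, time in s.
With the tool pointing down it reaches from about 0.35 to 0.975 m from the base axis. Payload 4.9 kg.
Tool frame: the origin (TCP) lies on the centre line of the jaws, within the pads' length; the fingertips stand 11 mm ahead of it and the grasp point (between the pads) lies 8 mm behind it (tips_ahead is the distance from the TCP to the fingertips, in m); z points along the fingers, y is the line along which they close (so a half turn about z gives the same grasp; the last joint's range is limited). The gripper opens to 85 mm and grips with 20 to 120 N. Pads are 22 mm wide; open, the fingers measure 114 mm over their backs; the gripper's body (76 mm by 85 mm) begins 54 mm behind the grasp point. The pads swing forward as they close: fully open they stand 13 mm farther back than shut.
Start: joints at [1.159, 0.053, 1.613, -0, 1.476, -0.119], TCP at [0.18, 0.598, 0.208] pointing down, gripper open.
Joint ranges: [-3.01, 3.01], [-1.01, 2.22], [0.06, 2.58], [-1.02, 4.17], [0.09, 2.62], [-3.14, 3.14]. Speed limits (rad/s): [2.57, 2.57, 3.14, 3.14, 3.14, 3.14].

## Interface

Orientations are given as [roll, pitch, yaw] about the fixed x, y, z axes, in that order (R = Rz(yaw) Ry(pitch) Rx(roll)).
In Python, from cell import get_state, grab_frame, camera_model, job_done, spot_in, regions_of, tips_ahead gives the robot as it stands. The module is installed in compiled form; this text tells all that it offers.
- The arm moves only by the shell command python3 -m creep 'ROWS' [FORCE]. ROWS is a JSON list of rows, 1 to 5 of them, each of 7 numbers: the finger opening in m, then dx, dy, dz in m, then a rotation vector rx, ry, rz in rad; each row shifts and turns the commanded pose from where the row before left it, along the tool's axes as they then stand; what a row does not reach is not made up. A row lasts 1/10 s, in which the tool goes at most 0.05 m and 0.15 rad, less where a joint would pass 70% of its speed; a pose out of reach is approached as far as the arm can. The fingers move at their own pace and stop on an object; FORCE is the grip in N (left out, the last holds). Time passes only in rows, so rows that do not move let the fingers close. It prints the time, the measured TCP pose, the force, the opening and the grip force at its end. Input that does not fit is refused with a message, and nothing moves.
- get_state(): the state, without advancing time (a new reading comes with each control period).
- grab_frame(name): name is "scene" or "top" or "wrist"; returns the picture (420x560x3 uint8, red, green, blue); there is no depth.
- camera_model(name): a dict with "intrinsics" (3x3 intrinsics, pixels), "xyz" and "orientation" of the camera in the world. Camera axes: x right, y up, looking along -z (the intrinsics and any distortion apply to the point x, -y, -z); pixel columns grow to the right and rows downward; lengths in m; the calibration is good to about 2 mm. A picture is of the moment at which its call begins: read the wrist's pose just before it. camera_model takes no time and is no camera call; for the wrist camera it gives the pose at the moment of the call.
- job_done(): hands the job in; it is judged then, once.
Trained networks look in the newest picture that a camera, given by its name, has taken for a name from the list of things; names that differ only in an ending like _2 or _b are one class to them, and where a whole thing is asked for, a point or a joint stands for the part that bears it (a point fixed in the world has none). Each returns a list of dicts, best first, with "p" (0 to 1); they miss things now and then, are a little off and sometimes report something else, mostly with a low value. They report only what shows in the picture. A call takes as long as a camera call.
- spot_in(camera, name): "extent" ([left, top, width, height] in pixels, round what is visible of it).
- regions_of(camera, name): "mask" (420x560 bool, what is visible of it) and "extent" ([left, top, width, height] in pixels, round what is visible of it).
The state is a dict: "clock": time; "joints": joint angles; "joint_velocities": joint speeds; "tau": joint torques, N m; "tcp_pos": TCP position; "tcp_rot": TCP orientation; "ft_force": force on the tool from outside, world axes, zero at the start; "torque": the same for the moment, N m; "opening": finger opening in m; "gripper_force": force on a finger pad.
Only numpy, scipy, OpenCV 4.12 (cv2) and the standard library are available. Lean on these libraries where they do the work, as an engineer would, in place of code of your own. Each camera call takes 0.05 s, during which the arm holds its last target. There are 200 camera calls.

## Working session

There is one attempt and no reset: what is moved stays moved. The work goes in short steps, Python scripts to look and compute and a shell command to move; the robot and the scene stay as the last step left them, time stands still between calls to the robot, and variables do not carry over. Pictures are saved under pics/ and viewed, at most 17 in all, crops included, and the job is handed in when it is done.

```bash
mkdir -p pics; cat > h.py <<'E'
import numpy as np, cv2
from scipy.spatial.transform import Rotation as R
from cell import *
def cam(n):
    m=camera_model(n); return np.array(m["intrinsics"]),np.array(m["xyz"]),R.from_euler('xyz',m["orientation"]).as_matrix() if np.array(m["orientation"]).size==3 else np.array(m["orientation"]),m
def save(n,f):
    im=grab_frame(n); cv2.imwrite(f,im[:,:,::-1]); return im
def pix2w(c,uv,z):
    K,p,Rm,_=c; uv=np.atleast_2d(uv).astype(float)
    d=np.c_[uv,np.ones(len(uv))]@np.linalg.inv(K).T; d=d*[1,-1,-1]; d=d@Rm.T
    return p+d*((z-p[2])/d[:,2])[:,None]
def w2pix(c,X):
    K,p,Rm,_=c; q=(np.atleast_2d(X)-p)@Rm*[1,-1,-1]; q=q@K.T; return q[:,:2]/q[:,2:]
E
python3 - <<'E'
from h import *
for n in("scene","top","wrist"):
    save(n,f"pics/{n}0.png"); print(n,camera_model(n))
print(get_state(),tips_ahead)
for c in("top","scene"):
  for t in("rib_tray","vertebra_tray","phalanx_tray","rib","backbone","toe_a","tape","tin","glue"):
    print(c,t,[(np.round(d["extent"]).astype(int).tolist(),round(d["p"],2)) for d in spot_in(c,t)[:5]])
E
```

```text
scene {'intrinsics': array([[421.11069811,   0.        , 283.74243   ],
       [  0.        , 421.11069811, 206.70214632],
       [  0.        ,   0.        ,   1.        ]]), 'xyz': array([ 0.15269803, -0.79435803,  0.53180359]), 'orientation': array([ 1.02348106, -0.01373815, -0.56173005])}
top {'intrinsics': array([[401.79912121,   0.        , 281.49180242],
       [  0.        , 401.79912121, 211.7952548 ],
       [  0.        ,   0.        ,   1.        ]]), 'xyz': array([ 0.46165823, -0.11801764,  0.92043526]), 'orientation': array([ 0.1370536 , -0.03297166, -1.574989  ])}
wrist {'intrinsics': array([[327.34969937,   0.        , 282.83031289],
       [  0.        , 327.34969937, 210.89386514],
       [  0.        ,   0.        ,   1.        ]]), 'xyz': array([0.11648946, 0.61717333, 0.3728329 ]), 'orientation': array([-0.2660873 ,  0.00162614,  1.27860701])}
{'clock': 0.15, 'joints': array([ 1.15899660e+00,  5.32134670e-02,  1.61395259e+00, -5.58629144e-06,
        1.47602031e+00, -1.18994804e-01]), 'joint_velocities': array([-8.73445602e-05, -1.56521564e-03, -4.36553462e-03,  
[... 735 characters left out ...]
toe_a [([372, 277, 23, 12], 0.63), ([266, 275, 26, 12], 0.51)]
top tape [([235, 123, 35, 36], 0.72)]
top tin [([288, 127, 24, 33], 0.78)]
top glue [([137, 265, 28, 20], 0.92)]
scene rib_tray [([269, 206, 82, 54], 0.89)]
scene vertebra_tray [([223, 174, 72, 44], 0.68), ([187, 209, 29, 15], 0.67)]
scene phalanx_tray [([304, 250, 106, 77], 0.56)]
scene rib [([241, 265, 16, 39], 0.64)]
scene backbone [([191, 209, 26, 17], 0.83), ([315, 181, 37, 24], 0.35), ([218, 236, 20, 18], 0.32)]
scene toe_a [([274, 314, 15, 25], 0.54), ([221, 236, 15, 15], 0.45)]
scene tape [([318, 184, 32, 20], 0.88), ([218, 239, 20, 15], 0.44)]
scene tin [([345, 202, 24, 23], 0.66)]
scene glue [([178, 152, 17, 44], 0.75)]
```

View pics/top0.png

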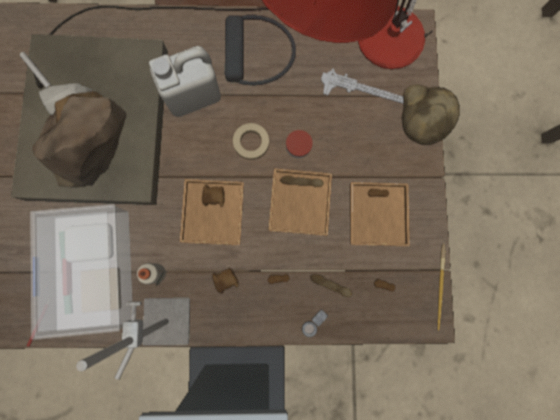

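View pics/scene0.png

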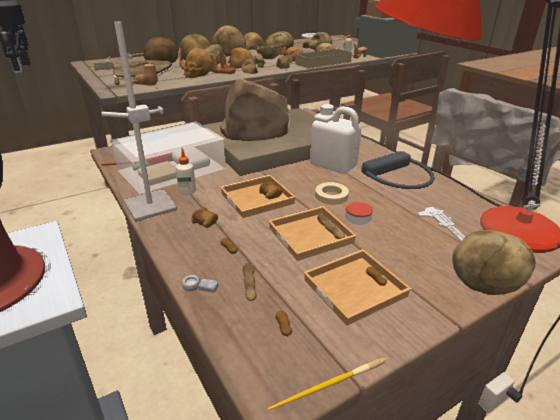

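The top picture shows the trays at about (212,212) vertebra, (300,202) rib and (380,214) phalanx. The loose pieces are the vertebra (226,281), a toe (279,279), the rib (330,285) and a toe (384,285). The scene view agrees: clamp rod and glue at the left, a loupe near (200,284), tape and tin behind the trays.

```bash
cat > m.py <<'E'
from h import *
import sys
def tri(c1,u1,c2,u2):
    A=[];b=[]
    for c,u in((c1,u1),(c2,u2)):
        p=c[1]; d=pix2w(c,u,p[2]-1)[0]-p; d/=np.linalg.norm(d); P=np.eye(3)-np.outer(d,d); A.append(P); b.append(P@p)
    A=np.vstack(A);b=np.hstack(b); x=np.linalg.lstsq(A,b,rcond=None)[0]; return x,np.linalg.norm(A@x-b)
def masks(cn,t):
    return [d for d in regions_of(cn,t) if d["p"]>.3]
def cen(m): 
    y,x=np.nonzero(m); return np.array([x.mean(),y.mean()])
def fit(c,m,z):
    y,x=np.nonzero(m); P=pix2w(c,np.c_[x,y],z)[:,:2]
    (cx,cy),(w,h),a=cv2.minAreaRect((P*1000).astype(np.float32))
    e=np.linalg.eigh(np.cov(P.T)); v=e[1][:,1]
    return P.mean(0),(cx/1000,cy/1000),sorted((w,h)),np.arctan2(v[1],v[0])%np.pi
if __name__=="__main__":
    ct,cs=cam("top"),cam("scene")
    grab_frame("top");grab_frame("scene")
    for t,z in(("rib",.008),("backbone",.013),("toe_a",.008),("rib_tray",.02),("vertebra_tray",.02),("phalanx_tray",.02),("tape",.019),("tin",.026),("glue",.06)):
        a,b=masks("top",t),masks("scene",t)
        for d in a:
            print(t,"top p%.2f"%d["p"],[np.round(q,3) for q in fit(ct,d["mask"],z)])
            for e in b:
                x,r=tri(ct,cen(d["mask"]),cs,cen(e["mask"]))
                if r<.03: print("   tri",x.round(3),"res %.4f"%r)
E
python3 m.py
```

```text
rib top p0.78 [array([ 0.421, -0.259]), array([ 0.421, -0.259]), array([17.296, 94.858]), np.float64(1.141)]
   tri [ 0.421 -0.26   0.005] res 0.0001
backbone top p0.91 [array([ 0.435, -0.022]), array([ 0.434, -0.022]), array([47.611, 53.047]), np.float64(1.651)]
   tri [ 0.434 -0.022  0.012] res 0.0002
toe_a top p0.64 [array([ 0.437, -0.14 ]), array([ 0.438, -0.141]), array([18.684, 48.195]), np.float64(1.682)]
   tri [ 0.438 -0.14   0.006] res 0.0005
toe_a top p0.43 [array([ 0.421, -0.38 ]), array([ 0.422, -0.381]), array([18.496, 45.659]), np.float64(1.294)]
   tri [ 0.421 -0.381  0.007] res 0.0005
rib_tray top p0.74 [array([ 0.61, -0.19]), array([ 0.611, -0.191]), array([133.601, 143.982]), np.float64(0.043)]
   tri [ 0.611 -0.191  0.008] res 0.0002
vertebra_tray top p0.60 [array([0.587, 0.009]), array([0.587, 0.009]), array([138.308, 149.722]), np.float64(2.963)]
   tri [0.588 0.011 0.007] res 0.0004
phalanx_tray top p0.61 [array([ 0.582, -0.371]), array([ 0.584, -0.372]), array([134.688, 145.914]), np.float64(3.095)]
   tri [ 0.583 -0.374  0.008] res 0.0013
tape top p0.78 [array([ 0.751, -0.078]), array([ 0.752, -0.078]), array([83.314, 83.778]), np.float64(3.084)]
   tri [ 0.754 -0.077  0.01 ] res 0.0002
glue top p0.90 [array([0.451, 0.127]), array([0.451, 0.127]), array([43.183, 60.54 ]), np.float64(1.563)]
   tri [0.451 0.131 0.047] res 0.0002
```

```bash
python3 -m creep '[[0.085, 0, 0, -0.05, 0, 0, 0], [0.085, 0, 0, -0.05, 0, 0, 0], [0.085, 0, 0, -0.05, 0, 0, 0], [0.085, 0, 0, -0.05, 0, 0, 0.14], [0.085, 0, 0, -0.03, 0, 0, 0.14]]' 30
python3 - <<'E'
from h import *
s=get_state();j=s["joints"];print(j.round(3),s["tcp_pos"].round(3),s["tcp_rot"].round(3))
# unknown h,a1? fit: r=a+L1 s2+L2 s23+T s235 ; z=h+L1 c2+L2 c23+T c235 (s235=0,c=-1)
a=np.array([.053213,1.613953]);b=j[1:3]
r=[np.hypot(.18018888,.59792186),np.hypot(*s["tcp_pos"][:2])];z=[.20725589,s["tcp_pos"][2]]
A=[];y=[]
for q,rr,zz in((a,r[0],z[0]),(b,r[1],z[1])):
    A+= [[np.sin(q[0]),np.sin(q.sum()),0],[np.cos(q[0]),np.cos(q.sum()),1]];y+=[rr,zz]
print(np.linalg.lstsq(np.array(A),np.array(y),rcond=None))
E
```

```text
clock: 2.55
tcp_pos: [0.1805, 0.5987, 0.4439]
tcp_rot: [3.135, -0.001, 2.563]
ft_force: [0.5, 0.6, -0.1]
opening: 0.0851
gripper_force: 0.0
[ 1.159  0.017  1.265 -0.     1.853  0.167] [0.181 0.599 0.444] [ 3.135e+00 -1.000e-03  2.563e+00]
(array([-0.55679655,  0.65815402,  0.81978718]), array([0.00010768]), np.int32(3), array([2.01176855, 1.39729627, 0.01872012]))
```

```bash
python3 -m creep '[[0.085, 0, 0, 0, 0, 0, 0.15], [0.085, 0, 0, 0, 0, 0, 0.15], [0.085, 0, 0, 0, 0, 0, 0.15], [0.085, 0, 0, 0, 0, 0, 0.15], [0.085, 0, 0, 0, 0, 0, 0.15]]' | grep tcp
python3 -m creep '[[0.085, 0, 0, 0, 0, 0, 0.15], [0.085, 0, 0, 0, 0, 0, 0.093], [0.085, 0, 0.05, 0, 0, 0, 0], [0.085, 0, 0.05, 0, 0, 0, 0], [0.085, 0, 0.05, 0, 0, 0, 0]]' | grep tcp
python3 -m creep '[[0.085, 0, 0.05, 0, 0, 0, 0], [0.085, 0, 0.05, 0, 0, 0, 0], [0.085, 0, 0.05, 0, 0, 0, 0], [0.085, -0.03, 0.04, 0, 0, 0, 0], [0.085, -0.03, 0.04, 0, 0, 0, 0]]' | grep tcp
python3 -m creep '[[0.085, -0.05, 0, 0, 0, 0, 0], [0.085, -0.05, 0, 0, 0, 0, 0], [0.085, -0.05, 0, 0, 0, 0, 0], [0.085, -0.05, 0, 0, 0, 0, 0], [0.085, -0.05, 0, 0, 0, 0, 0]]' | grep tcp
python3 -m creep '[[0.085, -0.05, 0, 0, 0, 0, 0], [0.085, -0.05, 0, 0, 0, 0, 0], [0.085, -0.05, 0, 0, 0, 0, 0], [0.085, -0.05, 0, 0, 0, 0, 0], [0.085, -0.05, 0, 0, 0, 0, 0]]'
```

```text
tcp_pos: [0.1804, 0.5984, 0.4382]
tcp_rot: [3.142, 0.0, 1.813]
tcp_pos: [0.3316, 0.5991, 0.4385]
tcp_rot: [3.141, -0.001, 1.577]
tcp_pos: [0.5625, 0.5398, 0.4362]
tcp_rot: [-3.14, 0.001, 1.576]
tcp_pos: [0.5617, 0.2883, 0.4382]
tcp_rot: [3.141, 0.0, 1.576]
clock: 5.05
tcp_pos: [0.5628, 0.0384, 0.4384]
tcp_rot: [3.141, 0.0, 1.576]
ft_force: [1.8, 0.0, -0.0]
opening: 0.085
gripper_force: 0.0
```

```bash
python3 -m creep '[[0.085, -0.05, 0, 0.03, 0, 0, 0], [0.085, -0.05, 0, 0.04, 0, 0, 0], [0.085, 0, -0.04, 0.03, 0, 0, 0], [0.085, 0, -0.04, 0.03, 0, 0, 0], [0.085, 0, 0, 0, 0, 0, 0]]'|grep tcp
cat > w.py <<'E'
from m import *
import sys
tag=sys.argv[1]; things=sys.argv[2:] or ["rib","backbone","toe_a","rib_tray","vertebra_tray","phalanx_tray"]
Z=dict(rib=.008,backbone=.013,toe_a=.008,rib_tray=.02,vertebra_tray=.02,phalanx_tray=.02)
save("wrist",f"pics/{tag}.png"); c=cam("wrist"); out=[]
for t in things:
    for d in regions_of("wrist",t):
        if d["p"]<.25: continue
        out.append((t,d["mask"])); a,b,s,ang=fit(c,d["mask"],Z[t])
        y,x=np.nonzero(d["mask"]);P=(pix2w(c,np.c_[x,y],Z[t])[:,:2]*1000).astype(np.float32)
        print(t,"%.2f"%d["p"],"mean",a.round(4),"box",np.round(b,4),np.round(s,1),"ang %.3f"%ang,"rect %.1f"%cv2.minAreaRect(P)[2],"ext",np.round(d["extent"]).tolist())
import pickle; pickle.dump((c,out),open(f"{tag}.pkl","wb"))
E
python3 w.py w1
python3 -m creep '[[0.085, -0.05, 0, 0, 0, 0, 0], [0.085, -0.05, 0, 0, 0, 0, 0], [0.085, -0.05, 0, 0, 0, 0, 0], [0.085, -0.05, 0, 0, 0, 0, 0], [0.085, -0.02, 0, 0, 0, 0, 0]]'|grep tcp
python3 -m creep '[[0.085, 0, 0, 0, 0, 0, 0]]'|grep tcp
python3 w.py w2
python3 - <<'E'
from m import *
import pickle
c1,a=pickle.load(open("w1.pkl","rb"));c2,b=pickle.load(open("w2.pkl","rb"))
for t,m in a:
    for u,n in b:
        if t==u:
            x,r=tri(c1,cen(m),c2,cen(n))
            if r<.01: print(t,x.round(4),"%.4f"%r)
E
```

```text
tcp_pos: [0.4762, -0.0411, 0.3105]
tcp_rot: [-3.124, -0.004, 1.574]
rib 0.61 mean [ 0.4288 -0.2607] box [ 0.4287 -0.261 ] [ 20.4 103.9] ang 1.143 rect 64.9 ext [237.0, 278.0, 29.0, 48.0]
toe_a 0.87 mean [ 0.4438 -0.1423] box [ 0.4441 -0.1426] [19.8 48.8] ang 1.641 rect 7.5 ext [257.0, 220.0, 12.0, 34.0]
rib_tray 0.79 mean [ 0.6068 -0.1808] box [ 0.6181 -0.1927] [140.  147.2] ang 0.717 rect 84.8 ext [324.0, 224.0, 106.0, 90.0]
vertebra_tray 0.62 mean [0.5952 0.0105] box [0.5952 0.0077] [138.  148.7] ang 3.059 rect 87.2 ext [313.0, 80.0, 120.0, 108.0]
phalanx_tray 0.92 mean [ 0.5916 -0.328 ] box [ 0.5887 -0.3359] [ 81.8 144.7] ang 3.020 rect 85.2 ext [309.0, 326.0, 88.0, 46.0]
tcp_pos: [0.4853, -0.2663, 0.3223]
tcp_rot: [3.141, 0.002, 1.573]
tcp_pos: [0.4853, -0.2651, 0.322]
tcp_rot: [3.141, 0.001, 1.572]
rib 0.86 mean [ 0.4229 -0.255 ] box [ 0.4222 -0.2561] [ 20.6 100.5] ang 1.142 rect 65.6 ext [222.0, 132.0, 35.0, 61.0]
toe_a 0.89 mean [ 0.4373 -0.1371] box [ 0.437  -0.1377] [20.8 51.4] ang 1.668 rect 4.5 ext [241.0, 54.0, 17.0, 44.0]
toe_a 0.74 mean [ 0.4223 -0.3765] box [ 0.4212 -0.3774] [20.9 50.5] ang 1.254 rect 68.8 ext [234.0, 226.0, 17.0, 31.0]
rib_tray 0.71 mean [ 0.6101 -0.1858] box [ 0.6102 -0.1885] [133.8 144.6] ang 3.083 rect 85.1 ext [318.0, 58.0, 119.0, 111.0]
vertebra_tray 0.66 mean [ 0.5917 -0.0543] box [ 0.5852 -0.0558] [ 13.4 142.6] ang 3.123 rect 0.2 ext [308.0, 0.0, 111.0, 14.0]
vertebra_tray 0.40 mean [ 0.7495 -0.081 ] box [ 0.7495 -0.0839] [70.8 90.9] ang 0.162 rect 0.2 ext [454.0, 0.0, 71.0, 60.0]
phalanx_tray 0.97 mean [ 0.5815 -0.3645] box [ 0.5835 -0.3686] [137.9 144.2] ang 0.495 rect 89.3 ext [299.0, 191.0, 96.0, 89.0]
rib [ 0.4276 -0.2529  0.0209] 0.0040
toe_a [ 0.4416 -0.1384  0.0196] 0.0044
rib_tray [ 0.6114 -0.1847  0.0098] 0.0020
vertebra_tray [ 0.6397  0.0056 -0.1749] 0.0051
phalanx_tray [ 0.6063 -0.3953 -0.0688] 0.0090
```

View pics/w1.png

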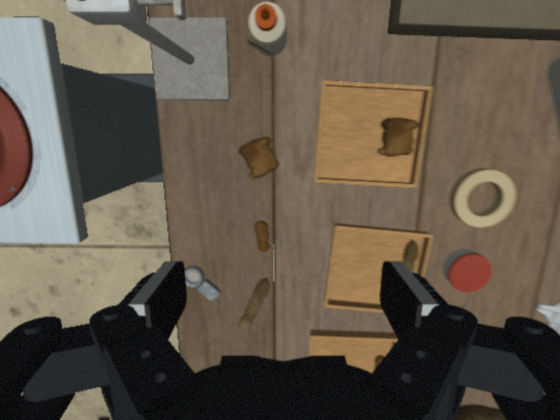

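View pics/w2.png

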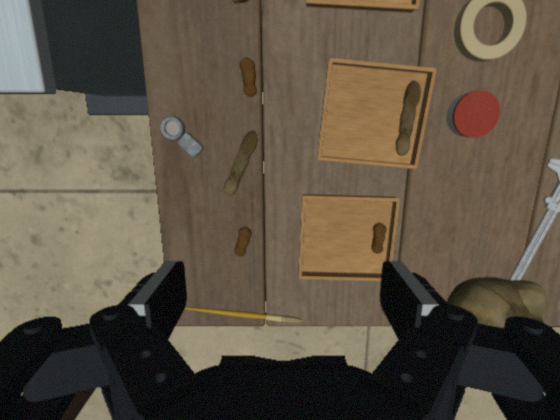

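Both wrist pictures agree with the networks. In w2 the toes are at (248,77) and (243,241), the rib at (240,162), the rib tray at (377,113) and the phalanx tray at (349,238), with a loupe at (180,135) to stay clear of. w1 was blurred by motion, so I use w2 and the top/scene measurement. Rib first.

```bash
python3 -m creep '[[0.045, 0.004, -0.032, 0.05, 0, 0, 0], [0.045, 0.004, -0.031, 0.05, 0, 0, 0], [0.045, 0, 0, 0.05, 0, 0, 0.14], [0.045, 0, 0, 0.05, 0, 0, 0.14], [0.045, 0, 0, 0, 0, 0, 0.15]]' 30|grep tcp
python3 -m creep '[[0.045, 0, 0, 0.01, 0, 0, 0], [0.045, 0, 0, 0, 0, 0, 0]]'|grep tcp
python3 w.py w3 rib toe_a
```

```text
tcp_pos: [0.4266, -0.2509, 0.1279]
tcp_rot: [-3.127, -0.004, 1.141]
tcp_pos: [0.4315, -0.255, 0.1263]
tcp_rot: [-3.141, -0.0, 1.15]
rib 0.63 mean [ 0.4243 -0.2571] box [ 0.4234 -0.2593] [ 20.9 102.9] ang 1.147 rect 65.0 ext [263.0, 147.0, 24.0, 111.0]
toe_a 0.67 mean [ 0.4226 -0.38  ] box [ 0.4226 -0.3808] [19.1 52. ] ang 1.315 rect 75.7 ext [313.0, 294.0, 24.0, 41.0]
toe_a 0.62 mean [ 0.4387 -0.14  ] box [ 0.4397 -0.1411] [21.6 52. ] ang 1.669 rect 8.8 ext [209.0, 38.0, 46.0, 65.0]
```

View pics/w3.png

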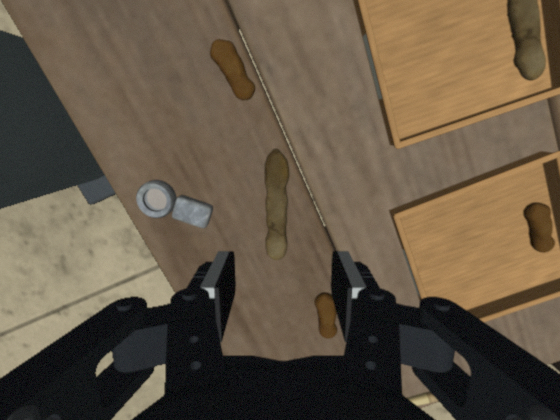

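The rib shows at (276,205), about 8 px left of the finger midline (284), as the numbers say. The loupe (155–212, 200) is clear of the fingers. Correct by 6 mm and go down.

```bash
python3 -m creep '[[0.045, -0.006, -0.006, 0.04, 0, 0, 0], [0.045, 0, 0, 0.03, 0, 0, 0], [0.045, 0, 0, 0.03, 0, 0, 0], [0.045, 0, 0, 0.01, 0, 0, 0], [0.045, 0, 0, 0, 0, 0, 0]]' 30
python3 -m creep '[[0.045, 0, 0, 0.002, 0, 0, 0], [0.01, 0, 0, 0, 0, 0, 0], [0.01, 0, 0, 0, 0, 0, 0], [0.01, 0, 0, 0, 0, 0, 0], [0.01, 0, 0, 0, 0, 0, 0]]' 30
```

```text
clock: 8.2
tcp_pos: [0.4231, -0.2581, 0.0162]
tcp_rot: [-3.14, -0.001, 1.146]
ft_force: [0.1, 0.0, 0.8]
opening: 0.045
gripper_force: 0.0
clock: 8.7
tcp_pos: [0.4239, -0.2588, 0.0154]
tcp_rot: [3.141, 0.0, 1.146]
ft_force: [-0.3, 0.4, -0.2]
opening: 0.0101
gripper_force: 0.0
```

```bash
python3 w.py w4 rib; python3 -c "
from h import *
s=get_state();print(s['opening'],s['gripper_force'],s['tcp_pos'])"
```

```text
rib 0.88 mean [ 0.426  -0.2518] box [ 0.4232 -0.2586] [ 20.6 101.6] ang 1.156 rect 66.5 ext [262.0, 152.0, 36.0, 170.0]
0.00968051412185395 0.0 [ 0.42364787 -0.25861582  0.01506441]
```

View pics/w4.png

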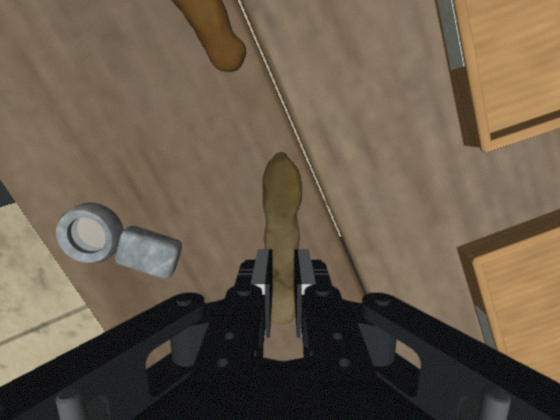

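The rib lies between the pads (282,280) and is thinner there than 10 mm, so I close further.

```bash
python3 -m creep '[[0.0, 0, 0, 0, 0, 0, 0], [0.0, 0, 0, 0, 0, 0, 0], [0.0, 0, 0, 0, 0, 0, 0]]' 30
python3 -m creep '[[0.0, 0, 0, -0.02, 0, 0, 0], [0.0, 0, 0, -0.03, 0, 0, 0], [0.0, 0, 0, -0.03, 0, 0, 0], [0, 0, 0, 0, 0, 0, 0]]'
```

```text
clock: 9.1
tcp_pos: [0.4235, -0.2585, 0.0148]
tcp_rot: [-3.141, -0.0, 1.146]
ft_force: [1.0, -0.1, -0.5]
opening: 0.0002
gripper_force: 0.0
clock: 9.5
tcp_pos: [0.4263, -0.2608, 0.1]
tcp_rot: [3.133, 0.003, 1.146]
ft_force: [0.9, -0.9, 0.4]
opening: -0.0
gripper_force: 0.0
```

```bash
python3 w.py w5 rib; python3 m.py|grep -A2 -E "^(rib|toe_a) top"
```

```text
rib 0.59 mean [ 0.4247 -0.2501] box [ 0.4234 -0.2531] [20.4 92.9] ang 1.142 rect 64.8 ext [266.0, 143.0, 22.0, 110.0]
rib 0.34 mean [ 0.5699 -0.365 ] box [ 0.573  -0.3736] [128.  145.1] ang 1.342 rect 88.4 ext [403.0, 143.0, 157.0, 195.0]
rib top p0.68 [array([ 0.434, -0.232]), array([ 0.435, -0.232]), array([19.004, 37.058]), np.float64(1.164)]
   tri [ 0.433 -0.236 -0.018] res 0.0005
rib top p0.44 [array([ 0.434, -0.022]), array([ 0.435, -0.022]), array([45.824, 53.641]), np.float64(1.839)]
backbone top p0.88 [array([ 0.434, -0.021]), array([ 0.435, -0.021]), array([43.7  , 51.221]), np.float64(1.832)]
   tri [ 0.433 -0.02   0.011] res 0.0010
toe_a top p0.60 [array([ 0.438, -0.14 ]), array([ 0.438, -0.14 ]), array([19.604, 50.107]), np.float64(1.705)]
   tri [ 0.437 -0.14   0.006] res 0.0001
rib_tray top p0.58 [array([ 0.609, -0.19 ]), array([ 0.61 , -0.191]), array([133.741, 144.034]), np.float64(2.932)]
```

View pics/w5.png

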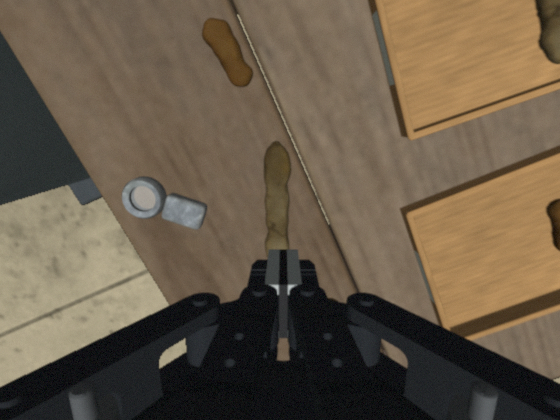

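```bash
python3 - <<'E'
from m import *
import pickle
c,_=pickle.load(open("w5.pkl","rb"))
s=get_state();p=s["tcp_pos"];print(p,s["tcp_rot"],s["joints"].round(3),s["opening"])
print(c[3])
for d in(-.011,-.005,0,.008,.02,.03,.04):print(d,w2pix(c,p+[0,0,d]).round(1))
E
```

```text
[ 0.42354811 -0.25853539  0.09486229] [3.14155057e+00 2.72151900e-05 1.14579413e+00] [-0.698 -0.162  2.014 -0.     1.289 -0.273] -0.00010284497011657329
{'intrinsics': array([[327.34969937,   0.        , 282.83031289],
       [  0.        , 327.34969937, 210.89386514],
       [  0.        ,   0.        ,   1.        ]]), 'xyz': array([ 0.45206313, -0.19867711,  0.26304396]), 'orientation': array([-0.26881813, -0.00439292, -0.42435734])}
-0.011 [[279.2 239. ]]
-0.005 [[279.1 242.7]]
0 [[279.  245.9]]
0.008 [[278.9 251.6]]
0.02 [[278.8 261. ]]
0.03 [[278.6 270. ]]
0.04 [[278.4 280.1]]
```

```bash
python3 - <<'E'
from h import *
im=cv2.imread("pics/w4.png")[130:400,180:400]; cv2.imwrite("pics/c4.png",cv2.resize(im,None,fx=2.2,fy=2.2,interpolation=2))
E
```

```text
(no output)
```

View pics/c4.png

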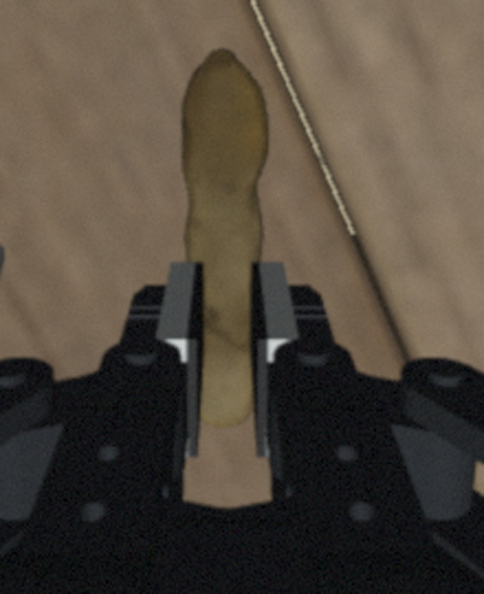

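```bash
python3 - <<'E'
from m import *
import pickle
p=np.array([0.42364787,-0.25861582,0.01506441]); Rt=R.from_euler('xyz',[3.1416,0,1.146]).as_matrix()
c,_=pickle.load(open("w4.pkl","rb")); print((Rt.T@(c[1]-p)).round(4))
for hx in(0,.011):
  for d in(.011,0,-.01,-.02,-.03,-.04,-.05):
    print(hx,d,w2pix(c,[p+Rt@[hx,-.0049,d],p+Rt@[hx,.0049,d]]).round(0).tolist())
E
```

```text
[ 0.0666  0.0002 -0.1657]
0 0.011 [[274.0, 241.0], [291.0, 241.0]]
0 0 [[273.0, 249.0], [291.0, 249.0]]
0 -0.01 [[273.0, 256.0], [292.0, 256.0]]
0 -0.02 [[272.0, 264.0], [292.0, 264.0]]
0 -0.03 [[272.0, 273.0], [293.0, 273.0]]
0 -0.04 [[271.0, 284.0], [294.0, 284.0]]
0 -0.05 [[270.0, 296.0], [295.0, 296.0]]
0.011 0.011 [[274.0, 223.0], [291.0, 223.0]]
0.011 0 [[273.0, 229.0], [292.0, 229.0]]
0.011 -0.01 [[273.0, 236.0], [292.0, 236.0]]
0.011 -0.02 [[272.0, 243.0], [293.0, 243.0]]
0.011 -0.03 [[271.0, 251.0], [293.0, 251.0]]
0.011 -0.04 [[270.0, 260.0], [294.0, 260.0]]
0.011 -0.05 [[270.0, 271.0], [295.0, 271.0]]
```

The pictures put the fingertips about 28 mm behind the reported TCP, both by row and by pad gap, not 11 mm ahead. That explains closing over the rib without contact. I descend in small steps, watching the force.

```bash
python3 -m creep '[[0.045, 0, 0, 0.03, 0, 0, 0], [0.045, 0, 0, 0.03, 0, 0, 0], [0.045, 0, 0, 0.017, 0, 0, 0], [0.045, 0, 0, 0, 0, 0, 0]]' 30|grep -E "tcp_pos|force"
python3 -m creep '[[0.045, 0, 0, 0.004, 0, 0, 0], [0.045, 0, 0, 0, 0, 0, 0]]'|grep -E "tcp_pos|force"
python3 -m creep '[[0.045, 0, 0, 0.004, 0, 0, 0], [0.045, 0, 0, 0, 0, 0, 0]]'|grep -E "tcp_pos|force"
python3 -m creep '[[0.045, 0, 0, 0.004, 0, 0, 0], [0.045, 0, 0, 0, 0, 0, 0]]'|grep -E "tcp_pos|force"
```

```text
tcp_pos: [0.4214, -0.2568, 0.0148]
ft_force: [-0.9, -0.1, 0.1]
gripper_force: 0.0
tcp_pos: [0.4242, -0.2591, 0.0148]
ft_force: [0.2, -0.3, -0.2]
gripper_force: 0.0
tcp_pos: [0.4238, -0.2588, 0.0103]
ft_force: [-0.3, 0.7, -0.6]
gripper_force: 0.0
tcp_pos: [0.4233, -0.2584, 0.0055]
ft_force: [-0.8, 0.5, -0.8]
gripper_force: 0.0
```

```bash
python3 -m creep '[[0.045, 0, 0, 0.006, 0, 0, 0], [0.045, 0, 0, 0, 0, 0, 0]]'|grep -E "tcp_pos|ft_force"
python3 -m creep '[[0.045, 0, 0, 0.006, 0, 0, 0], [0.045, 0, 0, 0, 0, 0, 0]]'|grep -E "tcp_pos|ft_force"
python3 -m creep '[[0.045, 0, 0, 0.005, 0, 0, 0], [0.045, 0, 0, 0, 0, 0, 0]]'|grep -E "tcp_pos|ft_force"
python3 -m creep '[[0.045, 0, 0, 0.004, 0, 0, 0], [0.045, 0, 0, 0, 0, 0, 0]]'|grep -E "tcp_pos|ft_force"
python3 -m creep '[[0.01, 0, 0, 0, 0, 0, 0], [0.01, 0, 0, 0, 0, 0, 0], [0.01, 0, 0, 0, 0, 0, 0], [0.01, 0, 0, 0, 0, 0, 0]]' 30
```

```text
tcp_pos: [0.423, -0.2581, -0.0011]
ft_force: [-0.1, -0.0, 0.4]
tcp_pos: [0.4229, -0.258, -0.0072]
ft_force: [-1.1, -0.3, 0.4]
tcp_pos: [0.4231, -0.2582, -0.0119]
ft_force: [-0.3, -0.3, -0.8]
tcp_pos: [0.4232, -0.2583, -0.0157]
ft_force: [0.1, 0.4, -0.6]
clock: 12.8
tcp_pos: [0.4237, -0.2587, -0.0149]
tcp_rot: [3.141, 0.0, 1.146]
ft_force: [-0.5, -0.7, 0.3]
opening: 0.0182
gripper_force: 28.8
```

It grips now (18 mm opening), but shallowly. Reopen and go a little deeper.

```bash
python3 -m creep '[[0.045, 0, 0, 0, 0, 0, 0], [0.045, 0, 0, 0, 0, 0, 0], [0.045, 0, 0, 0.004, 0, 0, 0], [0.045, 0, 0, 0, 0, 0, 0]]'|grep -E "tcp_pos|ft_force"
python3 -m creep '[[0.045, 0, 0, 0.004, 0, 0, 0], [0.045, 0, 0, 0, 0, 0, 0]]'|grep -E "tcp_pos|ft_force"
python3 -m creep '[[0.01, 0, 0, 0, 0, 0, 0], [0.01, 0, 0, 0, 0, 0, 0], [0.01, 0, 0, 0, 0, 0, 0], [0.01, 0, 0, 0, 0, 0, 0]]' 30
```

```text
tcp_pos: [0.4231, -0.2582, -0.0199]
ft_force: [-0.7, 0.1, 0.4]
tcp_pos: [0.4231, -0.2581, -0.0239]
ft_force: [0.3, 0.3, -0.3]
clock: 13.8
tcp_pos: [0.4239, -0.2588, -0.0228]
tcp_rot: [3.141, 0.0, 1.146]
ft_force: [-0.2, -0.6, 1.2]
opening: 0.0197
gripper_force: 30.0
```

```bash
python3 -m creep '[[0.01, 0, 0, -0.02, 0, 0, 0], [0.01, 0, 0, -0.03, 0, 0, 0], [0.01, 0, 0, -0.02, 0, 0, -0.115], [0.01, 0, 0, 0, 0, 0, -0.115], [0.01, 0, 0, 0, 0, 0, -0.115]]'
python3 -m creep '[[0.01, 0.02, 0.04, 0, 0, 0, 0], [0.01, 0.02, 0.04, 0, 0, 0, 0], [0.01, 0.022, 0.04, 0, 0, 0, 0], [0.01, 0.022, 0.04, 0, 0, 0, 0], [0.01, 0, 0, 0, 0, 0, 0]]'
python3 -m creep '[[0.01, 0, 0, 0, 0, 0, 0]]'
python3 w.py w6 rib rib_tray phalanx_tray toe_a
```

```text
clock: 14.3
tcp_pos: [0.424, -0.2589, 0.0478]
tcp_rot: [3.14, 0.001, 1.496]
ft_force: [0.6, 0.2, 0.2]
opening: 0.0202
gripper_force: 29.5
clock: 14.8
tcp_pos: [0.5936, -0.1854, 0.0467]
tcp_rot: [3.14, -0.001, 1.495]
ft_force: [0.5, 0.4, 0.1]
opening: 0.0198
gripper_force: 29.6
clock: 14.9
tcp_pos: [0.5899, -0.1869, 0.0461]
tcp_rot: [-3.14, -0.0, 1.493]
ft_force: [0.6, 0.2, -0.9]
opening: 0.0201
gripper_force: 29.6
rib 0.95 mean [ 0.5866 -0.2126] box [ 0.5866 -0.216 ] [ 33.6 146.9] ang 1.496 rect 86.0 ext [255.0, 157.0, 52.0, 200.0]
rib_tray 0.78 mean [ 0.6181 -0.1692] box [ 0.6102 -0.1913] [133.7 145.4] ang 2.902 rect 85.5 ext [194.0, 128.0, 258.0, 204.0]
toe_a 0.90 mean [ 0.4384 -0.1396] box [ 0.4394 -0.1404] [25.6 50.5] ang 1.698 rect 10.3 ext [9.0, 134.0, 57.0, 80.0]
```

View pics/w6.png

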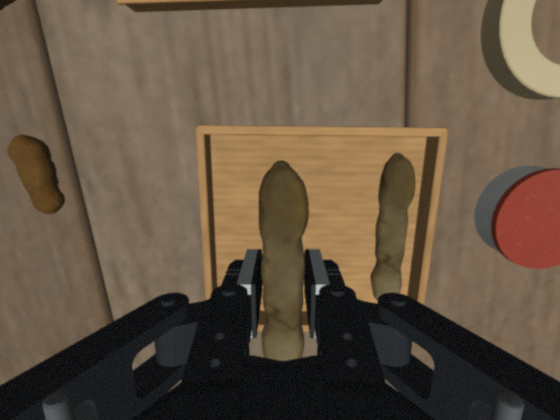

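The rib hangs level at (283,265), over the open part of the tray between the rim (200) and the sample (395). Lower it.

```bash
python3 -m creep '[[0.01, -0.003, 0, 0.03, 0, 0, 0], [0.01, 0, 0, 0.02, 0, 0, 0], [0.01, 0, 0, 0.01, 0, 0, 0], [0.01, 0, 0, 0.004, 0, 0, 0], [0.01, 0, 0, 0, 0, 0, 0]]'
python3 -m creep '[[0.01, 0, 0, 0.003, 0, 0, 0], [0.01, 0, 0, 0, 0, 0, 0]]'
```

```text
clock: 15.65
tcp_pos: [0.5892, -0.1908, -0.0172]
tcp_rot: [-3.141, -0.0, 1.49]
ft_force: [-0.9, -0.4, 0.3]
opening: 0.0201
gripper_force: 29.6
clock: 15.85
tcp_pos: [0.5901, -0.1908, -0.0193]
tcp_rot: [3.14, 0.001, 1.491]
ft_force: [-0.1, 0.2, -0.7]
opening: 0.0199
gripper_force: 29.6
```

```bash
python3 -m creep '[[0.01, 0, 0, 0.001, 0, 0, 0], [0.025, 0, 0, 0, 0, 0, 0], [0.035, 0, 0, 0, 0, 0, 0], [0.035, 0, 0, 0, 0, 0, 0]]'
python3 -m creep '[[0.035, 0, 0, -0.02, 0, 0, 0], [0.035, 0, 0, -0.04, 0, 0, 0], [0.045, 0, 0, -0.04, 0, 0, 0], [0.045, 0, 0, 0, 0, 0, 0]]'|grep tcp_pos
```

```text
clock: 16.25
tcp_pos: [0.5896, -0.1906, -0.021]
tcp_rot: [3.141, 0.0, 1.491]
ft_force: [-0.3, 0.6, 0.6]
opening: 0.035
gripper_force: 0.0
tcp_pos: [0.5941, -0.1926, 0.0866]
```

```bash
python3 -m creep '[[0.045, 0.01, -0.04, 0, 0, 0, 0], [0.045, 0.01, -0.04, 0, 0, 0, 0], [0.045, 0.01, -0.04, 0, 0, 0, 0], [0.045, 0.009, -0.035, 0, 0, 0, 0], [0.045, 0, 0, 0.02, 0, 0, -0.1]]'
python3 -m creep '[[0.045, 0, 0, 0.02, 0, 0, -0.09], [0.045, 0, 0, 0, 0, 0, 0]]'
python3 -m creep '[[0.045, 0, 0, 0, 0, 0, 0]]'
python3 w.py w7 toe_a rib rib_tray
```

```text
clock: 17.15
tcp_pos: [0.4367, -0.1387, 0.0604]
tcp_rot: [3.138, 0.002, 1.593]
ft_force: [1.1, 0.6, 0.7]
opening: 0.0449
gripper_force: 0.0
clock: 17.35
tcp_pos: [0.4354, -0.138, 0.0359]
tcp_rot: [-3.137, -0.003, 1.681]
ft_force: [-0.5, -0.3, 0.1]
opening: 0.045
gripper_force: 0.0
clock: 17.45
tcp_pos: [0.4378, -0.1391, 0.0385]
tcp_rot: [-3.141, -0.001, 1.679]
ft_force: [0.6, 0.0, 0.2]
opening: 0.0452
gripper_force: 0.0
toe_a 0.60 mean [ 0.4386 -0.1397] box [ 0.4389 -0.1409] [20.  50.9] ang 1.670 rect 7.0 ext [268.0, 192.0, 35.0, 81.0]
rib 0.62 mean [ 0.5933 -0.1695] box [ 0.5908 -0.1864] [27.4 92.9] ang 1.483 rect 82.2 ext [464.0, 254.0, 69.0, 117.0]
rib_tray 0.91 mean [ 0.5752 -0.1612] box [ 0.5835 -0.1886] [106.5 136.6] ang 1.821 rect 85.4 ext [400.0, 218.0, 160.0, 193.0]
```

View pics/w7.png

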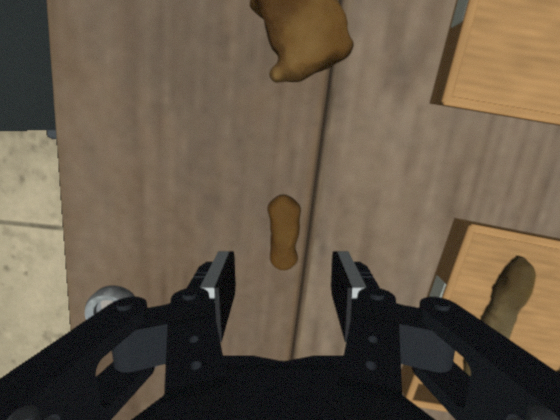

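The toe (284,233) is on the finger midline and the rib lies in its tray (510,300). Down and grasp.

```bash
python3 -m creep '[[0.045, -0.001, 0.001, 0.03, 0, 0, 0], [0.045, 0, 0, 0.02, 0, 0, 0], [0.045, 0, 0, 0.011, 0, 0, 0], [0.045, 0, 0, 0, 0, 0, 0]]'|grep -E "tcp_pos|ft"
python3 -m creep '[[0.005, 0, 0, 0, 0, 0, 0], [0.005, 0, 0, 0, 0, 0, 0], [0.005, 0, 0, 0, 0, 0, 0], [0.005, 0, 0, 0, 0, 0, 0], [0.005, 0, 0, 0, 0, 0, 0]]' 30
```

```text
tcp_pos: [0.4382, -0.1397, -0.0234]
ft_force: [0.0, 0.3, -0.1]
clock: 18.55
tcp_pos: [0.4404, -0.1408, -0.0207]
tcp_rot: [3.14, 0.001, 1.681]
ft_force: [-1.1, 0.1, 5.6]
opening: 0.0186
gripper_force: 29.5
```

```bash
python3 -m creep '[[0.005, 0, 0, -0.02, 0, 0, 0], [0.005, 0, 0, -0.03, 0, 0, 0], [0.005, 0, 0, -0.02, 0, 0, 0.121], [0.005, -0.04, 0.025, 0, 0, 0, 0], [0.005, -0.04, 0.025, 0, 0, 0, 0]]'|grep -E "tcp|gripper"
python3 -m creep '[[0.005, -0.04, 0.025, 0, 0, 0, 0], [0.005, -0.04, 0.025, 0, 0, 0, 0], [0.005, -0.04, 0.026, 0, 0, 0, 0], [0.005, 0, 0, 0, 0, 0, 0], [0.005, 0, 0, 0, 0, 0, 0]]'
python3 w.py w8 toe_a phalanx_tray
```

```text
tcp_pos: [0.4895, -0.2215, 0.0495]
tcp_rot: [3.138, 0.002, 1.561]
gripper_force: 29.1
clock: 19.55
tcp_pos: [0.5628, -0.3419, 0.0469]
tcp_rot: [-3.14, -0.001, 1.559]
ft_force: [-0.2, 0.7, -1.2]
opening: 0.0186
gripper_force: 29.2
toe_a 0.88 mean [ 0.4229 -0.3781] box [ 0.4233 -0.3795] [22.2 51.8] ang 1.243 rect 75.9 ext [63.0, 249.0, 37.0, 65.0]
toe_a 0.59 mean [ 0.5615 -0.3712] box [ 0.5623 -0.3738] [30.5 76. ] ang 1.527 rect 90.0 ext [262.0, 218.0, 48.0, 106.0]
phalanx_tray 0.93 mean [ 0.587  -0.3441] box [ 0.5829 -0.3687] [131.7 145.1] ang 3.120 rect 88.5 ext [198.0, 168.0, 240.0, 193.0]
```

View pics/w8.png

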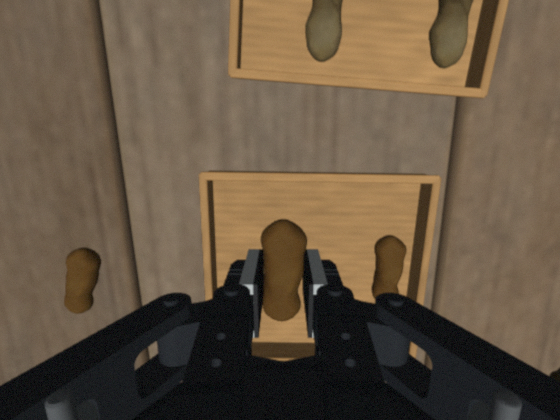

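The toe hangs at (283,270) over the free floor, with rim top at row 178 and sample at (388,265). Lower it.

```bash
python3 -m creep '[[0.005, 0, 0, 0.03, 0, 0, 0], [0.005, 0, 0, 0.02, 0, 0, 0], [0.005, 0, 0, 0.012, 0, 0, 0], [0.005, 0, 0, 0, 0, 0, 0], [0.005, 0, 0, 0, 0, 0, 0]]'|grep -E "tcp_pos|ft"
python3 -m creep '[[0.005, 0, 0, 0.002, 0, 0, 0], [0.005, 0, 0, 0, 0, 0, 0]]'|grep -E "tcp_pos|ft"
python3 -m creep '[[0.005, 0, 0, 0.001, 0, 0, 0], [0.005, 0, 0, 0, 0, 0, 0]]'|grep -E "tcp_pos|ft"
```

```text
tcp_pos: [0.5632, -0.3413, -0.0134]
ft_force: [0.2, 0.0, -0.0]
tcp_pos: [0.5637, -0.342, -0.0149]
ft_force: [-0.9, 0.5, 1.0]
tcp_pos: [0.5632, -0.3417, -0.0169]
ft_force: [-0.4, 0.3, -0.4]
```

```bash
python3 -m creep '[[0.005, 0, 0, 0.002, 0, 0, 0], [0.005, 0, 0, 0, 0, 0, 0]]'|grep -E "tcp_pos|ft"
python3 -m creep '[[0.025, 0, 0, 0, 0, 0, 0], [0.035, 0, 0, 0, 0, 0, 0], [0.035, 0, 0, 0, 0, 0, 0], [0.035, 0, 0, -0.02, 0, 0, 0], [0.035, 0, 0, -0.04, 0, 0, 0]]'|grep -E "tcp_pos|ft"
python3 -m creep '[[0.045, 0, -0.04, -0.03, 0, 0, 0], [0.045, -0.013, -0.05, 0, 0, 0, 0], [0.045, -0.013, -0.05, 0, 0, 0, 0.15], [0.045, -0.012, 0, 0, 0, 0, 0.15], [0.045, 0, 0, 0, 0, 0, 0]]'|grep -E "tcp"
python3 -m creep '[[0.045, 0, 0, 0, 0, 0, 0]]'|grep -E "tcp"
python3 w.py w9 toe_a phalanx_tray
```

```text
tcp_pos: [0.5634, -0.3419, -0.0182]
ft_force: [-1.2, 1.3, 4.8]
tcp_pos: [0.5599, -0.3393, 0.0365]
ft_force: [1.1, 0.3, -0.2]
tcp_pos: [0.4227, -0.3779, 0.0707]
tcp_rot: [3.141, 0.0, 1.257]
tcp_pos: [0.4244, -0.3772, 0.0711]
tcp_rot: [3.141, -0.0, 1.262]
toe_a 0.76 mean [ 0.5635 -0.3404] box [ 0.564  -0.3417] [23.  51.1] ang 1.495 rect 88.9 ext [448.0, 66.0, 38.0, 82.0]
toe_a 0.69 mean [ 0.4225 -0.3791] box [ 0.4222 -0.38  ] [19.5 50.4] ang 1.282 rect 72.9 ext [266.0, 190.0, 30.0, 64.0]
phalanx_tray 0.72 mean [ 0.5621 -0.3667] box [ 0.5621 -0.3711] [109. 134.] ang 1.436 rect 88.5 ext [380.0, 12.0, 178.0, 249.0]
```

View pics/w9.png

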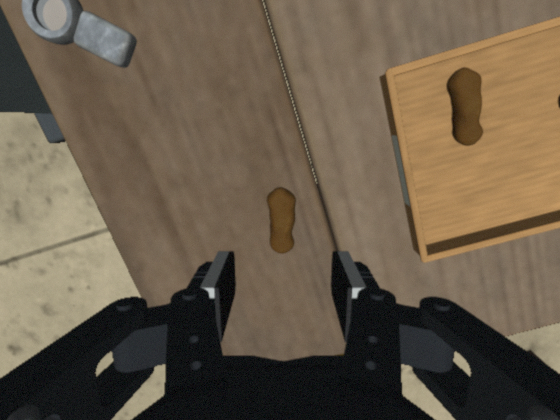

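The first toe lies flat in the tray (466,107). The second (282,220) is almost centred between the fingers; grasp it.

```bash
python3 -m creep '[[0.045, -0.003, -0.001, 0.04, 0, 0, -0.013], [0.045, 0, 0, 0.03, 0, 0, 0], [0.045, 0, 0, 0.015, 0, 0, 0], [0.045, 0, 0, 0.008, 0, 0, 0], [0.045, 0, 0, 0, 0, 0, 0]]'|grep -E "tcp_pos|ft"
python3 -m creep '[[0.005, 0, 0, 0, 0, 0, 0], [0.005, 0, 0, 0, 0, 0, 0], [0.005, 0, 0, 0, 0, 0, 0], [0.005, 0, 0, 0, 0, 0, 0], [0.005, 0, 0, 0, 0, 0, 0]]' 30
python3 -m creep '[[0.005, 0, 0, -0.02, 0, 0, 0], [0.005, 0, 0, -0.03, 0, 0, -0.1], [0.005, 0, 0, -0.03, 0, 0, -0.1], [0.005, 0, 0, 0, 0, 0, -0.09], [0.005, 0, 0, 0, 0, 0, 0]]'
```

```text
tcp_pos: [0.4223, -0.3791, -0.0228]
ft_force: [-0.1, 0.8, 0.6]
clock: 23.05
tcp_pos: [0.4232, -0.3808, -0.0202]
tcp_rot: [3.139, 0.002, 1.273]
ft_force: [1.0, 0.4, 5.8]
opening: 0.018
gripper_force: 29.7
clock: 23.55
tcp_pos: [0.4227, -0.3804, 0.0594]
tcp_rot: [3.14, 0.002, 1.563]
ft_force: [-0.0, 0.4, 0.0]
opening: 0.0186
gripper_force: 29.4
```

```bash
python3 -m creep '[[0.005, -0.005, 0.035, 0, 0, 0, 0], [0.005, -0.005, 0.035, 0, 0, 0, 0], [0.005, -0.005, 0.035, 0, 0, 0, 0], [0.005, -0.005, 0.036, 0, 0, 0, 0], [0.005, 0, 0, 0, 0, 0, 0]]'|grep tcp
python3 -m creep '[[0.005, 0, 0, 0.02, 0, 0, 0], [0.005, 0, 0, 0, 0, 0, 0]]'
python3 w.py w10 toe_a phalanx_tray
```

```text
tcp_pos: [0.5657, -0.4003, 0.0563]
tcp_rot: [3.141, -0.001, 1.563]
clock: 24.25
tcp_pos: [0.5602, -0.3986, 0.0335]
tcp_rot: [-3.136, -0.005, 1.561]
ft_force: [-0.9, 0.7, -0.8]
opening: 0.0183
gripper_force: 29.5
toe_a 0.93 mean [ 0.5633 -0.3415] box [ 0.5637 -0.3429] [20.9 51.2] ang 1.510 rect 89.9 ext [270.0, 90.0, 38.0, 97.0]
toe_a 0.69 mean [ 0.5601 -0.4231] box [ 0.5607 -0.4255] [27.5 70.6] ang 1.549 rect 0.5 ext [262.0, 220.0, 44.0, 100.0]
phalanx_tray 0.69 mean [ 0.5879 -0.3602] box [ 0.584  -0.3727] [135.2 146.5] ang 2.924 rect 88.4 ext [185.0, 63.0, 284.0, 242.0]
```

View pics/w10.png

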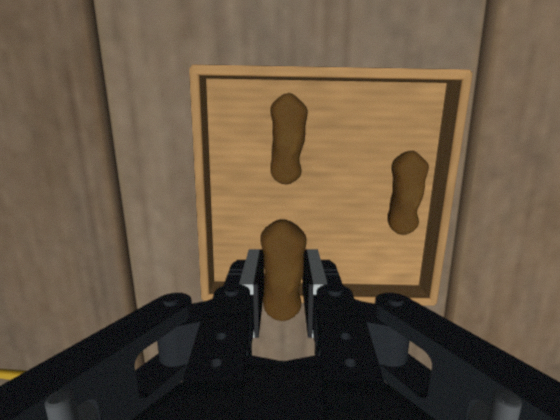

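The held toe (283,270) will land between the first toe (288,138) and the near rim (row 290).

```bash
python3 -m creep '[[0.005, -0.001, 0, 0.02, 0, 0, 0], [0.005, 0, 0, 0.02, 0, 0, 0], [0.005, 0, 0, 0.01, 0, 0, 0], [0.005, 0, 0, 0, 0, 0, 0], [0.005, 0, 0, 0, 0, 0, 0]]'|grep -E "tcp_pos|ft"
python3 -m creep '[[0.005, 0, 0, 0.003, 0, 0, 0], [0.005, 0, 0, 0, 0, 0, 0]]'|grep -E "tcp_pos|ft"
```

```text
tcp_pos: [0.5632, -0.4021, -0.0113]
ft_force: [-0.5, -0.6, 0.5]
tcp_pos: [0.5634, -0.4022, -0.0143]
ft_force: [0.1, 0.5, -1.2]
```

```bash
python3 -m creep '[[0.005, 0, 0, 0.003, 0, 0, 0], [0.005, 0, 0, 0, 0, 0, 0]]'|grep -E "tcp_pos|ft"
python3 -m creep '[[0.005, 0, 0, 0.001, 0, 0, 0], [0.005, 0, 0, 0, 0, 0, 0]]'|grep -E "tcp_pos|ft"
python3 -m creep '[[0.025, 0, 0, 0, 0, 0, 0], [0.035, 0, 0, 0, 0, 0, 0], [0.035, 0, 0, 0, 0, 0, 0], [0.035, 0, 0, -0.02, 0, 0, 0], [0.035, 0, 0, -0.04, 0, 0, 0]]'|grep -E "tcp_pos|ft"
python3 -m creep '[[0.085, 0, 0, -0.05, 0, 0, 0], [0.085, 0.05, -0.02, -0.05, 0, 0, 0], [0.085, 0.05, -0.02, 0, 0, 0, 0], [0.085, 0.05, -0.02, 0, 0, 0, 0], [0.085, 0.05, -0.02, 0, 0, 0, 0]]'|grep tcp
python3 -m creep '[[0.085, 0.05, -0.02, 0, 0, 0, 0], [0.085, 0.05, -0.02, 0, 0, 0, 0], [0.085, 0.05, 0, 0, 0, 0, 0], [0.085, 0, 0, 0, 0, 0, 0], [0.085, 0, 0, 0, 0, 0, 0]]'|grep tcp
python3 w.py w11 backbone vertebra_tray rib_tray rib
```

```text
tcp_pos: [0.5634, -0.4021, -0.0176]
ft_force: [0.4, -0.6, 1.8]
tcp_pos: [0.5634, -0.4021, -0.0177]
ft_force: [-1.0, 1.2, 5.9]
tcp_pos: [0.56, -0.3991, 0.0361]
ft_force: [0.6, 0.6, -0.1]
tcp_pos: [0.4942, -0.2264, 0.1249]
tcp_rot: [3.141, 0.0, 1.562]
tcp_pos: [0.459, -0.084, 0.1248]
tcp_rot: [3.141, 0.001, 1.565]
backbone 0.96 mean [ 0.4356 -0.0215] box [ 0.4364 -0.0229] [48.1 52.8] ang 1.819 rect 20.6 ext [216.0, 87.0, 74.0, 76.0]
vertebra_tray 0.83 mean [0.5877 0.0076] box [0.5872 0.0045] [128.2 147.4] ang 0.040 rect 87.4 ext [345.0, 0.0, 215.0, 176.0]
rib_tray 0.59 mean [ 0.611  -0.1631] box [ 0.6087 -0.1897] [139.4 149.6] ang 0.272 rect 84.5 ext [356.0, 234.0, 187.0, 136.0]
rib 0.82 mean [ 0.5945 -0.1543] box [ 0.5965 -0.1549] [17.8 28.9] ang 2.127 rect 50.3 ext [414.0, 255.0, 23.0, 30.0]
```

View pics/w11.png

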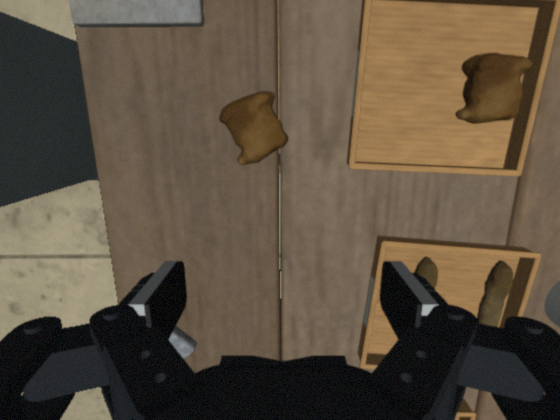

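The backbone shows at (253,127), turned about 20°, well clear of the glue. I turn the tool so the fingers close along its y, which also suits the tray's free space, and move over it.

```bash
python3 -m creep '[[0.085, 0.031, -0.012, 0, 0, 0, 0], [0.085, 0.031, -0.011, 0, 0, 0, 0], [0.085, 0, 0, 0, 0, 0, 0.15], [0.085, 0, 0, 0, 0, 0, 0.15], [0.085, 0, 0, 0, 0, 0, 0.15]]'|grep tcp
python3 -m creep '[[0.085, 0, 0, 0, 0, 0, 0.15], [0.085, 0, 0, 0.02, 0, 0, 0.15], [0.085, 0, 0, 0.02, 0, 0, 0.15], [0.085, 0, 0, 0.02, 0, 0, 0.15], [0.085, 0, 0, 0, 0, 0, 0.15]]'|grep tcp
python3 -m creep '[[0.085, 0, 0, 0, 0, 0, 0], [0.085, 0, 0, 0, 0, 0, 0]]'|grep tcp
python3 w.py w12 backbone vertebra_tray
```

```text
tcp_pos: [0.4367, -0.0233, 0.1249]
tcp_rot: [-3.142, 0.0, 1.105]
tcp_pos: [0.4342, -0.0231, 0.0615]
tcp_rot: [-3.138, 0.005, 0.355]
tcp_pos: [0.437, -0.0233, 0.0652]
tcp_rot: [3.141, -0.0, 0.365]
backbone 0.93 mean [ 0.4366 -0.0209] box [ 0.4368 -0.0219] [48.1 50.9] ang 1.854 rect 22.2 ext [241.0, 188.0, 76.0, 64.0]
vertebra_tray 0.94 mean [ 0.545 -0.001] box [0.556  0.0104] [ 79.8 134.6] ang 1.806 rect 87.5 ext [172.0, 0.0, 268.0, 130.0]
vertebra_tray 0.53 mean [ 0.5691 -0.1333] box [ 0.5643 -0.1273] [50.9 97.4] ang 0.496 rect 33.5 ext [475.0, 2.0, 85.0, 165.0]
```

View pics/w12.png

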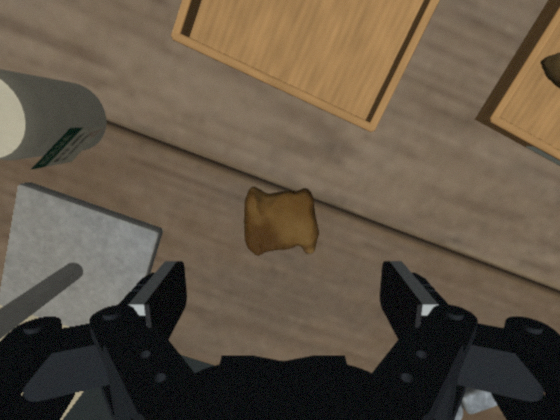

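The backbone (281,220) is centred and square to the fingers, and the glue and stand are clear on the left. Grasp.

```bash
python3 -m creep '[[0.085, 0, -0.001, 0.04, 0, 0, 0], [0.085, 0, 0, 0.03, 0, 0, 0], [0.085, 0, 0, 0.012, 0, 0, 0], [0.085, 0, 0, 0.005, 0, 0, 0], [0.085, 0, 0, 0, 0, 0, 0]]'|grep -E "tcp_pos|ft"
python3 -m creep '[[0.03, 0, 0, 0, 0, 0, 0], [0.03, 0, 0, 0, 0, 0, 0], [0.03, 0, 0, 0, 0, 0, 0], [0.03, 0, 0, 0, 0, 0, 0], [0.03, 0, 0, 0, 0, 0, 0]]' 30
python3 -m creep '[[0.03, 0, 0, -0.02, 0, 0, 0], [0.03, 0, 0, -0.03, 0, 0, 0], [0.03, 0, 0, -0.03, 0, 0, 0], [0.03, 0, 0, 0, 0, 0, 0], [0.03, 0, 0, 0, 0, 0, 0]]'
```

```text
tcp_pos: [0.4366, -0.0217, -0.0218]
ft_force: [-0.8, 0.2, 0.5]
clock: 29.6
tcp_pos: [0.4374, -0.0217, -0.0204]
tcp_rot: [3.141, -0.002, 0.363]
ft_force: [-2.0, 1.5, 6.8]
opening: 0.0496
gripper_force: 30.4
clock: 30.1
tcp_pos: [0.437, -0.0218, 0.059]
tcp_rot: [3.14, -0.002, 0.363]
ft_force: [-0.9, 0.4, -0.4]
opening: 0.0495
gripper_force: 31.4
```

```bash
python3 -m creep '[[0.03, 0, 0, 0, 0, 0, 0.136], [0.03, 0, 0, 0, 0, 0, 0.136], [0.03, 0, 0, 0, 0, 0, 0.136], [0.03, 0.03, -0.008, 0, 0, 0, 0], [0.03, 0.03, -0.008, 0, 0, 0, 0]]'|grep tcp
python3 -m creep '[[0.03, 0.03, -0.008, 0, 0, 0, 0], [0.03, 0.031, -0.0075, 0, 0, 0, 0], [0.03, 0, 0, 0, 0, 0, 0], [0.03, 0, 0, 0, 0, 0, 0]]'
python3 w.py w13 backbone vertebra_tray
```

```text
tcp_pos: [0.4958, -0.008, 0.0557]
tcp_rot: [-3.141, 0.003, -0.046]
clock: 31.0
tcp_pos: [0.5572, 0.0046, 0.0559]
tcp_rot: [-3.141, 0.004, -0.045]
ft_force: [0.4, 0.5, -0.2]
opening: 0.0494
gripper_force: 31.4
backbone 0.84 mean [0.5174 0.0087] box [0.5135 0.0074] [81.3 84.5] ang 1.653 rect 85.9 ext [221.0, 227.0, 116.0, 108.0]
vertebra_tray 0.85 mean [0.6066 0.0082] box [0.5884 0.0082] [134.7 143.5] ang 1.645 rect 87.5 ext [156.0, 54.0, 240.0, 232.0]
```

View pics/w13.png

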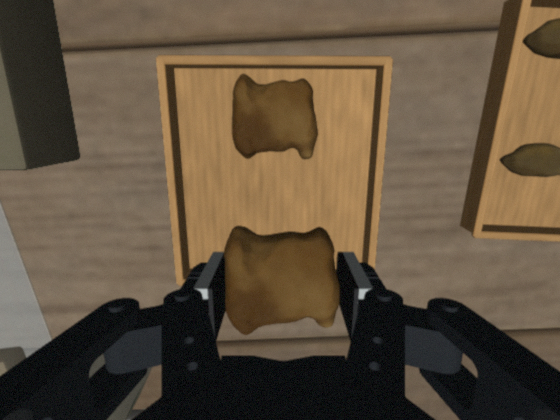

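The backbone hangs square at (280,280), over the free half of the tray, with the sample at (275,118). Lower it.

```bash
python3 -m creep '[[0.03, 0.002, 0, 0.03, 0, 0, 0], [0.03, 0, 0, 0.025, 0, 0, 0], [0.03, 0, 0, 0.012, 0, 0, 0], [0.03, 0, 0, 0, 0, 0, 0], [0.03, 0, 0, 0, 0, 0, 0]]'|grep -E "tcp_pos|ft"
python3 -m creep '[[0.03, 0, 0, 0.003, 0, 0, 0], [0.03, 0, 0, 0, 0, 0, 0]]'|grep -E "tcp_pos|ft"
python3 -m creep '[[0.03, 0, 0, 0.002, 0, 0, 0], [0.03, 0, 0, 0, 0, 0, 0]]'|grep -E "tcp_pos|ft"
```

```text
tcp_pos: [0.5607, 0.0041, -0.0084]
ft_force: [0.2, -0.1, -0.2]
tcp_pos: [0.5613, 0.0042, -0.0111]
ft_force: [-0.2, 0.4, 0.1]
tcp_pos: [0.5607, 0.0043, -0.014]
ft_force: [0.4, -0.6, -1.0]
```

```bash
python3 -m creep '[[0.03, 0, 0, 0.003, 0, 0, 0], [0.03, 0, 0, 0, 0, 0, 0]]'|grep -E "tcp_pos|ft"
python3 -m creep '[[0.03, 0, 0, 0.0015, 0, 0, 0], [0.03, 0, 0, 0, 0, 0, 0]]'|grep -E "tcp_pos|ft"
```

```text
tcp_pos: [0.5601, 0.0043, -0.0176]
ft_force: [-0.6, -0.9, -0.5]
tcp_pos: [0.5606, 0.0043, -0.0178]
ft_force: [-2.5, 1.0, 4.6]
```

Floor contact. Release, rise, then check everything.

```bash
python3 -m creep '[[0.054, 0, 0, 0, 0, 0, 0], [0.06, 0, 0, 0, 0, 0, 0], [0.06, 0, 0, 0, 0, 0, 0], [0.06, 0, 0, -0.02, 0, 0, 0], [0.06, 0, 0, -0.04, 0, 0, 0]]'|grep -E "tcp_pos|ft|open"
python3 -m creep '[[0.06, 0, 0, -0.05, 0, 0, 0], [0.06, 0, 0, -0.05, 0, 0, 0], [0.06, 0, 0.05, -0.05, 0, 0, 0], [0.06, 0, 0.05, -0.05, 0, 0, 0], [0.06, 0, 0.05, -0.05, 0, 0, 0]]'|grep tcp
python3 -m creep '[[0.06, -0.05, 0.05, 0, 0, 0, 0], [0.06, -0.05, 0.05, 0, 0, 0, 0], [0.06, 0, 0, 0, 0, 0, 0], [0.06, 0, 0, 0, 0, 0, 0]]'|grep tcp
python3 m.py | grep -v "^glue"; python3 w.py w14 rib backbone toe_a
```

```text
tcp_pos: [0.5569, 0.0046, 0.0379]
ft_force: [0.1, -0.2, -0.3]
opening: 0.0602
tcp_pos: [0.5554, -0.1025, 0.249]
tcp_rot: [3.141, -0.001, -0.044]
tcp_pos: [0.4814, -0.1698, 0.2474]
tcp_rot: [-3.141, -0.001, -0.047]
backbone top p0.95 [array([0.558, 0.006]), array([0.558, 0.005]), array([45.517, 52.88 ]), np.float64(1.396)]
   tri [0.558 0.006 0.014] res 0.0002
toe_a top p0.46 [array([ 0.563, -0.402]), array([ 0.564, -0.402]), array([18.555, 49.187]), np.float64(1.551)]
   tri [ 0.562 -0.401  0.01 ] res 0.0007
   tri [ 0.545 -0.38   0.051] res 0.0212
toe_a top p0.38 [array([ 0.565, -0.358]), array([ 0.564, -0.357]), array([ 9.268, 18.332]), np.float64(1.167)]
   tri [ 0.577 -0.372 -0.023] res 0.0149
   tri [ 0.558 -0.352  0.021] res 0.0075
rib_tray top p0.90 [array([ 0.657, -0.2  ]), array([ 0.65 , -0.195]), array([ 62.328, 134.637]), np.float64(1.395)]
rib_tray top p0.35 [array([0.591, 0.009]), array([0.587, 0.009]), array([134.095, 144.195]), np.float64(2.925)]
rib_tray top p0.34 [array([ 0.752, -0.078]), array([ 0.751, -0.078]), array([78.671, 86.194]), np.float64(3.115)]
vertebra_t
[... 839 characters left out ...]
]
   tri [ 0.549 -0.314  0.183] res 0.0066
tin top p0.69 [array([ 0.745, -0.188]), array([ 0.745, -0.188]), array([62.572, 66.763]), np.float64(2.981)]
   tri [ 0.749 -0.189  0.013] res 0.0015
   tri [0.451 0.132 0.045] res 0.0000
rib 0.58 mean [ 0.5903 -0.1908] box [ 0.5911 -0.1914] [ 21.9 100.9] ang 1.487 rect 85.3 ext [254.0, 71.0, 85.0, 21.0]
backbone 0.68 mean [0.5597 0.0063] box [0.5591 0.0061] [47.5 56.1] ang 1.481 rect 85.6 ext [103.0, 98.0, 52.0, 43.0]
toe_a 0.78 mean [ 0.5639 -0.4021] box [ 0.5648 -0.4027] [21.1 50.6] ang 1.526 rect 1.1 ext [457.0, 90.0, 44.0, 18.0]
toe_a 0.57 mean [ 0.5633 -0.3419] box [ 0.5642 -0.3426] [20.1 49.4] ang 1.521 rect 89.5 ext [408.0, 92.0, 41.0, 22.0]
```

View pics/w14.png

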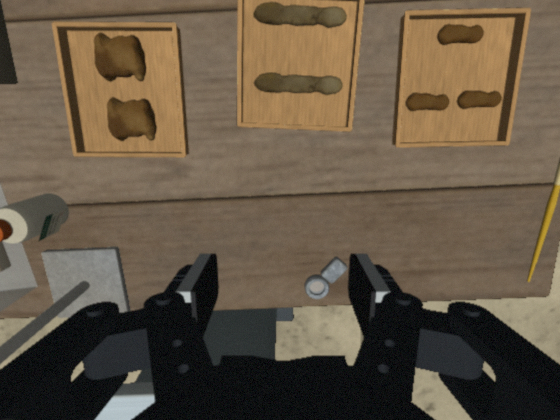

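All four pieces lie flat on their tray floors: backbone (131,120), rib (298,83), toes (428,101) and (479,98), each beside its sample. The tape, tin and glue still measure where they were.

```bash
python3 -c "
from cell import *
print(job_done())"
```

```text
the job is handed in; nothing more can be done
None
```

The job is handed in: the last pictures show all four fossil pieces flat in their matching trays, with the tape, tin and glue where they were, but the hand-in returned no verdict.

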